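# Hold the tackle box lid open for a parts count

### The arm

A 6-joint arm with a two-finger parallel gripper is mounted at the origin on the work surface. World frame = base frame: x ahead of the robot, y to its left, z up, the work surface at z = 0. Lengths are in m, angles in degrees, forces in N, time in s.
With the tool pointing down it reaches from about 0.3 to 0.75 m from the base axis. Payload 8.5 kg.
Tool frame: the origin (TCP) lies midway between the tips of the shut fingers; the grasp point (between the pads) lies 19 mm behind it; z points along the fingers, y is the line along which they close (so a half turn about z gives the same grasp; the last joint's range is limited). The gripper opens to 85 mm and grips with 20 to 120 N. Pads are 22 mm wide; open, the fingers measure 114 mm over their backs; the gripper's body (76 mm by 85 mm) begins 54 mm behind the grasp point. The pads swing forward as they close: fully open they stand 13 mm farther back than shut.
Start: joints at [-79.888, 21.807, 74.336, -0, 83.858, -12.336], TCP at [0.21, -0.508, 0.231] pointing down, gripper open.
Joint ranges: [-178.18, 178.18], [-50.72, 133.34], [12.68, 142.11], [-81.47, 261.47], [9.98, 163.14], [-165.26, 165.26]. Speed limits (degrees/s): [136.94, 136.94, 180, 180, 180, 180].

### API

Orientations are given as a 3x3 rotation matrix whose columns are the frame's x, y, z axes.
In Python, from rig import env gives the robot as it stands. The module is installed in compiled form; this text tells all that it offers.
- The arm moves only by the tool jog_arm, never from a script. Its argument "targets" is a list of rows, each a list of 6 numbers: the shift along the tool's x, y, z in cm, then the turn, a rotation vector about the tool's x, y, z in degrees. A call has 1 to 8 rows; each row is the pose to reach, as a shift and turn from the pose commanded when the call began, along the tool's axes at that moment; what a row does not reach only later rows make up. A row lasts 1/12 s, in which the tool goes at most 41.7 mm and 7.16 degrees, less where a joint would pass 70% of its speed; a pose out of reach is approached as far as the arm can. A call with a gripper value outside its range is refused whole. "hand" is the opening, from 0 (shut) to 1 (fully open), set as the call begins (left out, the last holds). The fingers move at their own pace and stop on an object; "newtons" is the grip in N (left out, the last holds). Time passes only in rows, so rows that repeat a pose let the fingers close. It gives the time, the measured TCP pose, the force, the opening and the grip force at its end, in the units of the state.
- env.observe(): the state, without advancing time (a new reading comes with each control period).
- env.get_image(name): name is "scene" or "side" or "wrist"; returns a dict with "frame" (480x640x3 uint8, red, green, blue), "depth" (480x640 float32, m along the optical axis (not along the pixel's ray), 0 where there is no reading), "fovy" (degrees; the focal length in pixels is half the picture's height over the tangent of half this angle, whatever the lens; pixels are square), "cx", "cy" (the principal point, pixels), "cam_to_world" (4x4, takes a point from camera to world coordinates). Camera axes: x right, y down, z forward; pixel columns grow to the right and rows downward; lengths in m; the calibration is good to about 2 mm. The wrist camera is an equidistant fisheye: a pixel r from the principal point sees the ray r / f radians off the axis. A picture is of the moment at which its call begins.
- env.close_job(): hands the job in; it is judged then, once.
Trained networks look in the newest picture that a camera, given by its name, has taken for a name from the list of things; names that differ only in an ending like _2 or _b are one class to them, and where a whole thing is asked for, a point or a joint stands for the part that bears it (a point fixed in the world has none). Each returns a list of dicts, best first, with "score" (0 to 1); they miss things now and then, are a little off and sometimes report something else, mostly with a low value. They report only what shows in the picture. A call takes as long as a camera call.
- env.regions_of(camera, target): "pixels" (480x640 bool, what is visible of it) and "point" ([row, column] in pixels, amid what is visible of it).
The state is a dict: "time_s": time; "q": joint angles; "qvel": joint speeds; "joint_efforts": joint torques, N m; "position": TCP position; "tool_rot": TCP orientation; "ft_force": force on the tool from outside, world axes, zero at the start; "wrist_torque": the same for the moment, N m; "grip_width": finger opening in m; "gripper_force": force on a finger pad.
Only numpy, scipy, OpenCV 4.12 (cv2) and the standard library are available. Lean on these libraries where they do the work, as an engineer would, in place of code of your own. Each camera call takes 0.05 s, during which the arm holds its last target. There are 200 camera calls.

### The job

The grey tackle box's lid has lost its stay and falls shut unless somebody holds it. Swing both front latches well clear of the lid, then lift the lid to 50 degrees from shut and stay there holding it still, so that the small parts inside can be counted; the program finishes while the robot is still holding the lid. The hinges are worn, so never let the lid go back past 75 degrees, and leave the other things on the shelf where they are.

Things in the scene. Friction and masses are not known exactly. Their poses are not given: they have to be found in the camera images.
- tackle_box: grey plastic tackle box with black latches and handle, fixed to the shelf: 180 mm deep (its x), 330 mm long (its y), 140 mm high shut: base 105 mm, lid 35 mm. Origin at the centre of its underside on the shelf, z up, front with the two latches on its -x side
- lid (a joint): angle of the lid in rad: 0 shut, grows as the front edge rises; 50 degrees is 0.873. The lid (350 to 600 g) is a shell 180 x 330 x 35 mm with 4 mm walls, hinged along the far (+x) top edge of the base. It falls shut when let go anywhere below about 65 degrees; the hinge is almost free of friction
- lid_hinge (a point): middle of the lid's hinge line, which runs along the box's y, at box x +90 mm, 105 mm above the shelf
- lid_handle (a point): middle of the carrying handle's bar: black round bar 14 mm thick, 104 mm free length along the box's y, carried by a post at each end. With the lid shut it lies over the box's middle, 178 mm above the shelf, 38 mm above the lid's top; from the hinge line 90 mm towards the front and 73 mm up. Moves with the lid
- latch_left (a joint): left front latch, 85 mm left of the box's middle. Angle in rad: 0 fastened, grows as its lip swings outward and down, stops at 1.75. Pivot along the box's y, 3 mm before the front face, 93 mm above the shelf. Fastened, its hook holds the lid down; past 0.35 it is clear, past 0.5 well clear. Pressing down on the lip's outer half (2 to 5 N) swings it; friction keeps it where left
- latch_right (a joint): right front latch, 85 mm right of the box's middle. Angle in rad: 0 fastened, grows as its lip swings outward and down, stops at 1.75. Pivot along the box's y, 3 mm before the front face, 93 mm above the shelf. Fastened, its hook holds the lid down; past 0.35 it is clear, past 0.5 well clear. Pressing down on the lip's outer half (2 to 5 N) swings it; friction keeps it where left
- latch_left_lip (a point): upper face, 3 mm outward of the middle, of the left latch's smooth black thumb lip: a ledge 40 mm wide (along the box's y) that stands out 15 to 45 mm from the box's front face, rising 10 degrees outward. This point: 33 mm before the face, 124 mm above the shelf when fastened. Moves with the latch
- latch_right_lip (a point): upper face, 3 mm outward of the middle, of the right latch's smooth black thumb lip: a ledge 40 mm wide (along the box's y) that stands out 15 to 45 mm from the box's front face, rising 10 degrees outward. This point: 33 mm before the face, 124 mm above the shelf when fastened. Moves with the latch
- lamp: white inspection lamp with a toggle switch standing on its foot, 85 x 75 mm, 215 mm tall; loose bystander. Origin under the foot
- tire_lever: purple plastic tire lever lying flat, 125 x 19 x 7 mm; loose bystander. Origin under its middle, x along it
- valve_extender: silver valve extender lying flat, 80 mm long, 9 mm thick; loose bystander. Origin under its middle, x along it
- cap_bowl: small white ceramic bowl of black valve caps, 100 mm across, 42 mm high; loose bystander. Origin under its middle
- lube_bottle: black chain-oil bottle with a red cap, 44 mm across, 125 mm tall; loose bystander. Origin under its middle
- tube_carton: cardboard inner-tube carton with a green band, 75 x 85 x 40 mm; loose bystander. Origin under its middle
- patch_tin: blue patch-kit tin, 50 x 75 x 22 mm; loose bystander. Origin under its middle

How it is judged:
By the outcome, as a careful person would: the job done as asked, in the order asked, and still so for the second after the job is handed in, while the arm keeps its last pose, push and grip.
It also fails if it takes over 45 s, if anything falls off the work surface, if the arm or the gripper's body presses on something with over 40 N, if the wrist force passes 120 N, or if a joint passes its speed limit or range.

## Working session

There is one attempt and no reset: what is moved stays moved. The work goes in short steps, Python scripts to look and compute and a tool call to move; the robot and the scene stay as the last step left them, time stands still between calls to the robot, and variables do not carry over. Pictures are saved under pics/ and viewed, at most 10 in all, crops included, and the job is handed in when it is done.

Besides the shell and the picture viewer there is one more tool, called after ">>>" as name(argument=value, ...), one argument or row to a line, values as JSON. jog_arm: Moves the arm, as the interface text tells. Its arguments: {"type":"object","properties":{"targets":{"type":"array","items":{"type":"array","items":{"type":"number"}}},"hand":{"type":"number"},"newtons":{"type":"number"}},"required":["targets"]}

```bash
mkdir -p pics
cat > h.py <<'E'
import numpy as np, cv2
from rig import env
def pts(im, mask=None):
    d=im["depth"]; f=240/np.tan(np.radians(im["fovy"]/2))
    v,u=np.nonzero((d>0)&(mask if mask is not None else True))
    z=d[v,u]; P=np.c_[(u-im["cx"])/f*z,(v-im["cy"])/f*z,z]
    T=np.array(im["cam_to_world"]); return P@T[:3,:3].T+T[:3,3]
E
python3 - <<'E'
from h import *
s=env.observe(); print(s["time_s"],s["position"],np.round(s["tool_rot"],3))
ims={c:env.get_image(c) for c in("scene","side")}
cv2.imwrite("pics/a.png",cv2.cvtColor(ims["scene"]["frame"],4)); cv2.imwrite("pics/b.png",cv2.cvtColor(ims["side"]["frame"],4))
for c,im in ims.items():
    print(c,np.round(np.array(im["cam_to_world"]),3).tolist(),im["fovy"])
    for t in("tackle_box","lid_handle","latch_left_lip","latch_right_lip","lamp","tire_lever","valve_extender","cap_bowl","lube_bottle","tube_carton","patch_tin"):
        for r in env.regions_of(c,t)[:2]:
            P=pts(im,r["pixels"])
            print(t,round(r["score"],2),r["point"],r["pixels"].sum(), np.round(np.median(P,0),3) if len(P) else None, np.round(np.percentile(P,[3,97],axis=0),3).tolist() if len(P) else None)
E
```

```text
0.0 [ 0.20995364 -0.50801719  0.23069012] [[ 0.924  0.382 -0.   ]
 [ 0.382 -0.924  0.001]
 [ 0.    -0.001 -1.   ]]
scene [[0.736, 0.454, -0.503, 1.0], [0.677, -0.492, 0.547, -0.448], [0.001, -0.743, -0.669, 0.743], [0.0, 0.0, 0.0, 1.0]] 56.216896423953344
tackle_box 0.69 [257.3, 342.7] 15651 [0.614 0.037 0.142] [[0.484, -0.07, 0.02], [0.693, 0.245, 0.167]]
tackle_box 0.3 [247.7, 346.0] 11421 [0.599 0.054 0.143] [[0.494, -0.068, 0.113], [0.687, 0.247, 0.181]]
lid_handle 0.72 [247.3, 344.8] 11267 [0.598 0.053 0.143] [[0.495, -0.068, 0.115], [0.686, 0.244, 0.182]]
lid_handle 0.41 [191.4, 407.0] 212 [0.549 0.351 0.094] [[0.533, 0.342, 0.078], [0.563, 0.365, 0.129]]
latch_left_lip 0.67 [199.5, 321.5] 171 [0.447 0.16  0.124] [[0.43, 0.143, 0.121], [0.463, 0.181, 0.128]]
latch_right_lip 0.82 [246.5, 280.1] 203 [ 0.478 -0.008  0.124] [[0.463, -0.025, 0.121], [0.492, 0.01, 0.128]]
lamp 0.96 [343.9, 282.7] 3267 [ 0.653 -0.161  0.082] [[0.622, -0.185, 0.008], [0.678, -0.107, 0.214]]
tire_lever 0.59 [196.7, 319.1] 185 [0.446 0.161 0.124] [[0.322, 0.142, 0.009], [0.464, 0.281, 0.129]]
tire_lever 
[... 1724 characters left out ...]
45 [204.7, 373.9] 66 [ 0.51  -0.197  0.005] [[0.506, -0.23, 0.003], [0.515, -0.16, 0.008]]
cap_bowl 0.7 [309.0, 222.3] 1465 [0.71  0.239 0.039] [[0.67, 0.184, 0.005], [0.743, 0.266, 0.042]]
cap_bowl 0.64 [241.1, 239.8] 1170 [0.761 0.051 0.027] [[0.719, 0.012, 0.002], [0.799, 0.102, 0.041]]
lube_bottle 0.91 [389.1, 266.8] 887 [0.538 0.371 0.08 ] [[0.523, 0.352, 0.011], [0.558, 0.383, 0.125]]
tube_carton 0.9 [306.6, 223.8] 1456 [0.71  0.238 0.039] [[0.67, 0.183, 0.006], [0.745, 0.266, 0.042]]
tube_carton 0.43 [388.7, 268.6] 897 [0.537 0.371 0.08 ] [[0.523, 0.352, 0.014], [0.559, 0.383, 0.125]]
patch_tin 0.83 [422.1, 392.4] 1368 [0.319 0.324 0.021] [[0.289, 0.285, 0.008], [0.348, 0.358, 0.023]]
```

View pics/a.png

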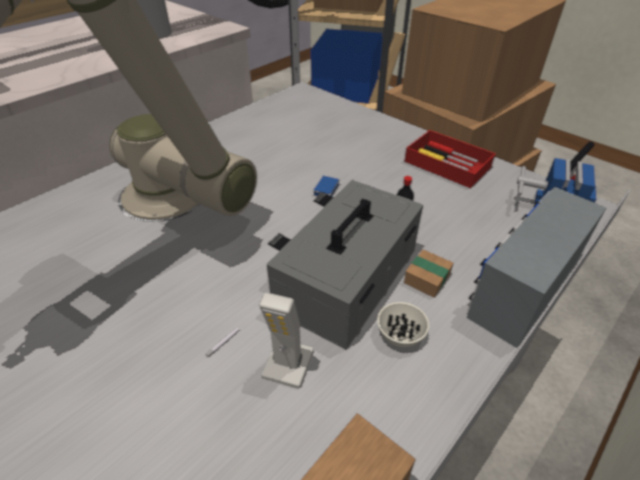

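View pics/b.png

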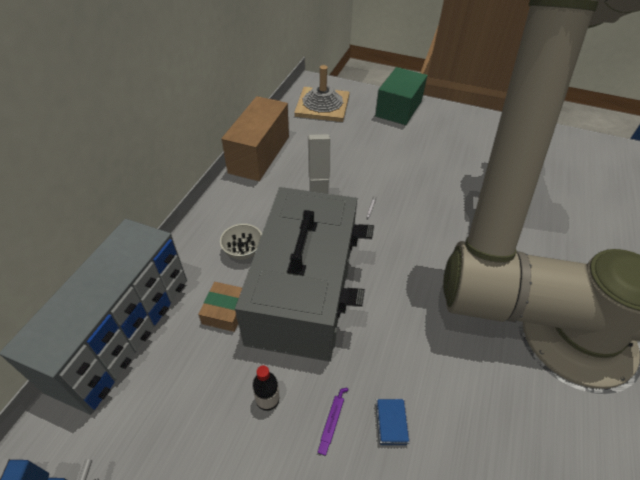

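Run:
```python
from h import *
A=[];H=[]
for c in("scene","side"):
    im=env.get_image(c); P=pts(im)
    b=P[(P[:,0]>.4)&(P[:,0]<.72)&(P[:,1]>-.12)&(P[:,1]<.3)]
    t=b[(b[:,2]>.134)&(b[:,2]<.147)]
    r=cv2.minAreaRect(t[:,:2].astype(np.float32)*1000); print(c,"lid rect mm",r,np.median(t[:,2]))
    h=b[(b[:,2]>.168)&(b[:,2]<.19)]; h=h[np.hypot(*(h[:,:2]-np.median(h[:,:2],0)).T)<.1]
    r=cv2.minAreaRect(h[:,:2].astype(np.float32)*1000); print("handle",len(h),r,np.percentile(h[:,2],[5,50,98]))
    for t in("latch_left_lip","latch_right_lip"):
        m=env.regions_of(c,t)[0]["pixels"]; p=pts(im,m); p=p[(p[:,2]>.116)&(p[:,2]<.135)]
        print(t,cv2.minAreaRect(p[:,:2].astype(np.float32)*1000),np.median(p,0))
```

```text
scene lid rect mm ((579.1806030273438, 99.91053009033203), (181.26841735839844, 333.6429138183594), 10.56817626953125) 0.14266602961560637
handle 454 ((579.8562622070312, 98.97515869140625), (22.95868492126465, 129.97372436523438), 11.075702667236328) [0.17100239 0.18456882 0.18842746]
latch_left_lip ((446.68414306640625, 161.27728271484375), (32.000770568847656, 39.73796463012695), 11.55556869506836) [0.44688521 0.15812251 0.12471361]
latch_right_lip ((477.8586120605469, -5.908985137939453), (32.64413070678711, 41.302513122558594), 10.000848770141602) [ 0.47893281 -0.00681881  0.12425844]
side lid rect mm ((580.1646118164062, 101.27747344970703), (180.35826110839844, 332.5537414550781), 10.455381393432617) 0.13928135288481824
handle 458 ((579.83984375, 101.56636047363281), (22.33502197265625, 131.25022888183594), 10.34391975402832) [0.1722398  0.18162164 0.18487431]
latch_left_lip ((452.96234130859375, 164.4175567626953), (42.065914154052734, 41.9105224609375), 11.788557052612305) [0.45235542 0.16569157 0.12060968]
latch_right_lip ((482.69561767578125, -0.31118011474609375), (40.477169036865234, 38.82024383544922), 10.82216739654541) [ 0.4830015  -0.00178107  0.11985139]
```

The views show the grey box at about (345,250) in scene and (300,275) in side, yawed 10.5° with its centre at (0.580, 0.101). The lips are at (280,242) and (322,200) in scene, and the handle bar is at (350,225). Heights match the text: lid 141 mm, lips about 122 mm, handle top about 184 mm. The lamp is right of the box, clear of the path.

```bash
cat >> h.py <<'E'
from scipy.spatial.transform import Rotation as Ro
C=np.array([.5797,.1006,0]); B=Ro.from_euler("z",10.5,degrees=True).as_matrix()
def rows(tg, across=False):
    """tg: TCP targets in box coords mm; tool down, tool x along box x (or tool y along box x if across)"""
    s=env.observe(); R0=np.array(s["tool_rot"]); p0=np.array(s["position"])
    Rt=B@(np.array([[0,1,0],[1,0,0],[0,0,-1.]]) if across else np.diag([1,-1,-1.]))
    if across and Rt[:,0]@R0[:,0]<0 : pass
    rv=Ro.from_matrix(R0.T@Rt).as_rotvec(degrees=True)
    print("t",s["time_s"],"box",np.round(B.T@(p0-C)*1e3,1),"F",np.round(s["ft_force"],1),"q",np.round(s["q"],0))
    for t in tg:
        p=C+B@np.array(t)/1e3; print(t,np.round(R0.T@(p-p0)*100,2),np.round(rv,1))
E
python3 -c "
from h import *
rows([(-131,-85,160),(-131,-85,135)])"
```

```text
t 1.5 box [-474.5 -531.3  231.3] F [ 0.2 -0.3 -0.4] q [-80.  22.  74.   0.  84. -12.]
(-131, -85, 160) [ 42.84 -36.56   7.13] [-0.  -0.  11.9]
(-131, -85, 135) [ 42.84 -36.56   9.63] [-0.  -0.  11.9]
```

>>> jog_arm(
  targets=[
    [42.8, -36.6, 4, 0, 0, 11.9],
    [42.8, -36.6, 4, 0, 0, 11.9],
    [42.8, -36.6, 4, 0, 0, 11.9],
    [42.8, -36.6, 4, 0, 0, 11.9],
    [42.8, -36.6, 4, 0, 0, 11.9],
    [42.8, -36.6, 4, 0, 0, 11.9],
    [42.8, -36.6, 4, 0, 0, 11.9],
    [42.8, -36.6, 4, 0, 0, 11.9],
  ],
  hand=0,
  newtons=30,
)

```text
time_s: 2.17
position: [0.3615, -0.2103, 0.2078]
tool_rot: [[0.983, 0.183, 0.001], [0.183, -0.983, -0.001], [0.0, 0.001, -1.0]]
ft_force: [0.7, -1.5, 0.6]
grip_width: -0.0002
gripper_force: 0.0
```

```bash
python3 -c "
from h import *
rows([(-131,-85,160),(-131,-85,135)])"
```

```text
t 2.1667 box [-271.2 -265.9  207.8] F [ 0.7 -1.5  0.6] q [-47.  10.  96.   0.  74.  33.]
(-131, -85, 160) [ 14.03 -18.09   4.78] [ 0. -0.  0.]
(-131, -85, 135) [ 14.03 -18.09   7.28] [ 0. -0.  0.]
```

>>> jog_arm(
  targets=[
    [14, -18.1, 4.8, 0, 0, 0],
    [14, -18.1, 4.8, 0, 0, 0],
    [14, -18.1, 4.8, 0, 0, 0],
    [14, -18.1, 4.8, 0, 0, 0],
    [14, -18.1, 4.8, 0, 0, 0],
    [14, -18.1, 4.8, 0, 0, 0],
    [14, -18.1, 4.8, 0, 0, 0],
    [14, -18.1, 4.8, 0, 0, 0],
  ],
)

```text
time_s: 2.83
position: [0.4657, -0.0076, 0.1594]
tool_rot: [[0.983, 0.186, -0.001], [0.186, -0.983, -0.0], [-0.001, -0.0, -1.0]]
ft_force: [-0.0, -0.6, -0.1]
grip_width: -0.0003
gripper_force: 0.0
```

```bash
python3 -c "
from h import *
rows([(-131,-85,128),(-139,-85,116),(-144,-85,103),(-145,-85,94),(-145,-85,88),(-146,-85,130)])"
```

```text
t 2.8333 box [-131.8  -85.6  159.4] F [-0.  -0.6 -0.1] q [-16.  18.  94.  -0.  68.  64.]
(-131, -85, 128) [ 0.09 -0.06  3.14] [-0.   0.   0.2]
(-139, -85, 116) [-0.71 -0.06  4.34] [-0.   0.   0.2]
(-144, -85, 103) [-1.21 -0.06  5.64] [-0.   0.   0.2]
(-145, -85, 94) [-1.31 -0.06  6.54] [-0.   0.   0.2]
(-145, -85, 88) [-1.31 -0.06  7.14] [-0.   0.   0.2]
(-146, -85, 130) [-1.41 -0.06  2.94] [-0.   0.   0.2]
```

Press along the lip's arc, staying on its outer half.

>>> jog_arm(
  targets=[
    [0.1, 0, 3.1, 0, 0, 0],
    [-0.3, 0, 3.7, 0, 0, 0],
    [-0.7, 0, 4.4, 0, 0, 0],
    [-1.0, 0, 5.0, 0, 0, 0],
    [-1.2, 0, 5.7, 0, 0, 0],
    [-1.3, 0, 6.5, 0, 0, 0],
    [-1.3, 0, 7.2, 0, 0, 0],
    [-1.3, 0, 7.2, 0, 0, 0],
  ],
)

```text
time_s: 3.5
position: [0.4524, -0.0109, 0.0867]
tool_rot: [[0.983, 0.183, -0.001], [0.183, -0.983, 0.001], [-0.001, -0.001, -1.0]]
ft_force: [0.1, 0.2, 0.3]
grip_width: -0.0003
gripper_force: 0.0
```

```bash
python3 -c "
from h import *
rows([(-146,-85,165),(-131,85,165),(-131,85,160)])"
```

```text
t 3.5 box [-145.5  -86.5   86.7] F [0.1 0.2 0.3] q [-16.  22. 102.   0.  56.  63.]
(-146, -85, 165) [-0.06 -0.15 -7.83] [-0.   0.1  0. ]
(-131, 85, 165) [  1.45 -17.15  -7.82] [-0.   0.1  0. ]
(-131, 85, 160) [  1.45 -17.15  -7.32] [-0.   0.1  0. ]
```

>>> jog_arm(
  targets=[
    [-0.3, 0, -4, 0, 0, 0],
    [-0.2, 0, -7.8, 0, 0, 0],
    [0.8, -5, -7.8, 0, 0, 0],
    [1.4, -9, -7.8, 0, 0, 0],
    [1.4, -13, -7.8, 0, 0, 0],
    [1.4, -17.1, -7.8, 0, 0, 0],
    [1.4, -17.1, -7.8, 0, 0, 0],
    [1.4, -17.1, -7.8, 0, 0, 0],
  ],
)

```text
time_s: 4.17
position: [0.4347, 0.1619, 0.1659]
tool_rot: [[0.982, 0.187, 0.0], [0.187, -0.982, 0.0], [0.001, -0.0, -1.0]]
ft_force: [0.5, -1.2, 0.3]
grip_width: 0.0
gripper_force: 0.0
```

```bash
python3 -c "
from h import *
rows([(-131,85,128),(-145,85,88)])
im=env.get_image('scene'); cv2.imwrite('pics/c.png',cv2.cvtColor(cv2.resize(im['frame'][150:330,200:440],(800,600)),4))
im=env.get_image('side')
for r in env.regions_of('side','latch_right_lip')[:2]:
    P=(pts(im,r['pixels'])-C)@B*1e3; print(r['score'],r['point'],np.median(P,0),np.percentile(P,[5,95],axis=0))"
```

```text
t 4.1667 box [-131.4   86.7  165.9] F [ 0.5 -1.2  0.3] q [ 6. 17. 94.  0. 69. 85.]
(-131, 85, 128) [0.03 0.17 3.79] [-0.  -0.   0.3]
(-145, 85, 88) [-1.37  0.16  7.79] [-0.  -0.   0.3]
0.55 [298.5, 350.7] [-111.20932581   88.51008695  120.01733475] [[-130.9547079    67.67973979   95.27433894]
 [ -94.22958515  105.07629135  123.91033209]]
```

View pics/c.png

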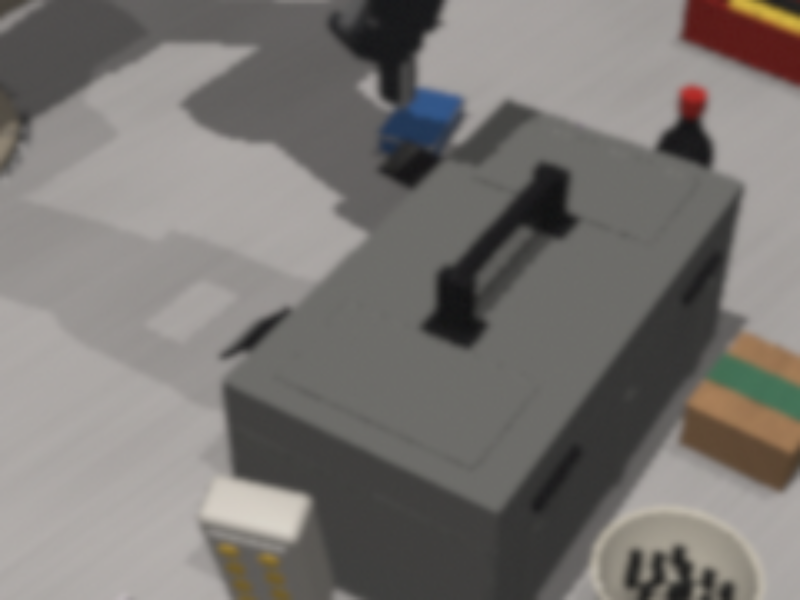

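In this crop the right latch at (255,335) hangs down, well open, while the left one at (410,160) is still fastened with the fingers just above it. Next I press the left the same way.

>>> jog_arm(
  targets=[
    [0, 0.2, 3.8, 0, 0, 0],
    [-0.4, 0.2, 4.4, 0, 0, 0],
    [-0.8, 0.2, 5.0, 0, 0, 0],
    [-1.1, 0.2, 5.7, 0, 0, 0],
    [-1.3, 0.2, 6.4, 0, 0, 0],
    [-1.4, 0.2, 7.1, 0, 0, 0],
    [-1.4, 0.2, 7.8, 0, 0, 0],
    [-1.4, 0.2, 7.8, 0, 0, 0],
  ],
)

```text
time_s: 4.98
position: [0.4215, 0.1552, 0.0868]
tool_rot: [[0.983, 0.183, -0.001], [0.183, -0.983, 0.0], [-0.001, -0.0, -1.0]]
ft_force: [-0.9, 0.3, 0.3]
grip_width: 0.0001
gripper_force: 0.0
```

```bash
python3 -c "
from h import *
rows([(-146,85,220),(-100,0,230),(0,0,225)],True)"
```

```text
t 4.9833 box [-145.6   82.5   86.8] F [-0.9  0.3  0.3] q [  5.  22. 102.   0.  56.  85.]
(-146, 85, 220) [ -0.05  -0.25 -13.32] [ -0.1   0.  -90. ]
(-100, 0, 230) [  4.54   8.25 -14.33] [ -0.1   0.  -90. ]
(0, 0, 225) [ 14.54   8.26 -13.85] [ -0.1   0.  -90. ]
```

>>> jog_arm(
  targets=[
    [-0.3, 0, -4, 0, 0, 0],
    [-0.3, 0, -8, 0, 0, 0],
    [0, 0, -12, 0, 0, -7],
    [1, 1, -14.5, 0, 0, -14],
    [3, 3, -14.5, 0, 0, -21],
    [5, 5, -14.5, 0, 0, -28],
    [7, 7, -14.5, 0, 0, -35],
    [9, 8.2, -14.5, 0, 0, -42],
  ],
  hand=0.8,
)

```text
time_s: 5.65
position: [0.5267, 0.0897, 0.2331]
tool_rot: [[0.604, 0.797, 0.001], [0.797, -0.604, -0.0], [0.0, 0.001, -1.0]]
ft_force: [-0.2, 0.4, 0.5]
grip_width: 0.0681
gripper_force: 0.0
```

```bash
python3 -c "
from h import *
rows([(0,0,225)],True)"
```

```text
t 5.65 box [-54.1  -1.  233.1] F [-0.2  0.4  0.5] q [-3. 20. 77. -0. 83. 34.]
(0, 0, 225) [4.07 3.57 0.81] [  0.1  -0.  -47.6]
```

>>> jog_arm(
  targets=[
    [1, 1, 0.5, 0, 0, -7],
    [2, 2, 0.8, 0, 0, -14],
    [3, 2.8, 0.8, 0, 0, -21],
    [4.1, 3.6, 0.8, 0, 0, -28],
    [4.1, 3.6, 0.8, 0, 0, -35],
    [4.1, 3.6, 0.8, 0, 0, -42],
    [4.1, 3.6, 0.8, 0, 0, -47.6],
    [4.1, 3.6, 0.8, 0, 0, -47.6],
  ],
)

```text
time_s: 6.32
position: [0.579, 0.1019, 0.2247]
tool_rot: [[-0.18, 0.984, 0.0], [0.984, 0.18, 0.0], [0.0, 0.0, -1.0]]
ft_force: [0.2, -0.7, -0.7]
grip_width: 0.0686
gripper_force: 0.0
```

```bash
python3 -c "
from h import *
rows([(0,0,158)],True)
im=env.get_image('wrist'); cv2.imwrite('pics/d.png',cv2.cvtColor(im['frame'],4))
im=env.get_image('side')
for t in('latch_left_lip','latch_right_lip'):
  for r in env.regions_of('side',t)[:2]:
    P=(pts(im,r['pixels'])-C)@B*1e3; print(t,r['score'],r['point'],np.median(P,0),np.percentile(P,[5,95],axis=0).round())
cv2.imwrite('pics/e.png',cv2.cvtColor(cv2.resize(im['frame'][150:375,200:500],(800,600)),4))"
```

```text
t 6.3167 box [ -0.5   1.4 224.7] F [ 0.2 -0.7 -0.7] q [ -2.  26.  69.   0.  85. -12.]
(0, 0, 158) [-0.14  0.05  6.67] [ 0.  -0.  -0.1]
latch_left_lip 0.81 [306.3, 355.7] [-120.00000225   88.44039779   92.78656769] [[-140.   69.   83.]
 [-100.  105.  108.]]
latch_left_lip 0.47 [282.1, 303.3] [-10.21482551  82.95074524 138.49221292] [[ -96. -106.   34.]
 [  78.  166.  143.]]
latch_right_lip 0.52 [238.4, 364.3] [-118.9597428   -80.69289866   92.20313678] [[-141. -139.    0.]
 [ -99.  -65.  108.]]
```

View pics/d.png

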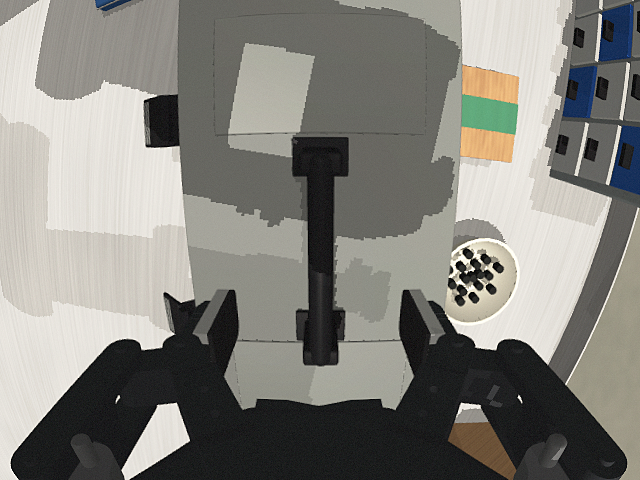

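View pics/e.png

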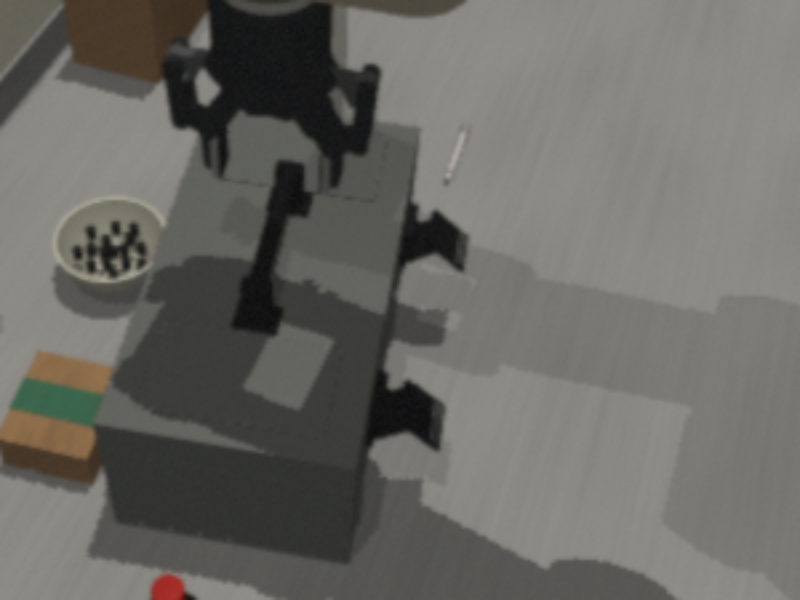

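Both latches hang clearly down at (435,240) and (410,410) in the side crop. The lip tips sit about 83 mm high, which is about 0.87 rad. The bar runs at column 320 between the open fingers in the wrist view. Now I descend and grip.

>>> jog_arm(
  targets=[
    [-0.1, 0, 3, 0, 0, 0],
    [-0.1, 0, 5, 0, 0, 0],
    [-0.1, 0, 6.7, 0, 0, 0],
    [-0.1, 0, 6.7, 0, 0, 0],
  ],
)

```text
time_s: 6.85
position: [0.5775, 0.1008, 0.1545]
tool_rot: [[-0.174, 0.985, -0.006], [0.985, 0.174, 0.0], [0.001, -0.006, -1.0]]
ft_force: [0.6, 0.5, -0.7]
grip_width: 0.0684
gripper_force: 0.0
```

>>> jog_arm(
  targets=[
    [0, 0, 0, 0, 0, 0],
    [0, 0, 0, 0, 0, 0],
    [0, 0, 0, 0, 0, 0],
    [0, 0, 0, 0, 0, 0],
    [0, 0, 0, 0, 0, 0],
    [0, 0, 0, 0, 0, 0],
    [0, 0, 0, 0, 0, 0],
  ],
  hand=0,
  newtons=35,
)

```text
time_s: 7.43
position: [0.5802, 0.1009, 0.1589]
tool_rot: [[-0.176, 0.984, 0.004], [0.984, 0.176, 0.0], [-0.0, 0.004, -1.0]]
ft_force: [5.3, 1.0, 3.3]
grip_width: 0.0127
gripper_force: 34.3
```

```bash
python3 -c "
from h import *
rows([],True); s=env.observe(); print(s['grip_width'],s['gripper_force'],s['ft_force'])
a0=np.arctan2(73,90);r=np.hypot(73,90)
for d in (5,10,15,20,25,30,35,40,45,50): a=a0+np.radians(d); print(d, np.round([ (90-r*np.cos(a))/10, (r*np.sin(a)-73)/10],2))"
```

```text
t 7.4333 box [  0.5   0.2 158.9] F [5.3 1.  3.3] q [ -2.  29.  75.   0.  76. -12.]
0.012732445512951635 34.343023896217346 [5.29996229 1.03684171 3.31858889]
5 [0.67 0.76]
10 [1.4  1.45]
15 [2.2  2.08]
20 [3.04 2.64]
25 [3.93 3.12]
30 [4.86 3.52]
35 [5.81 3.84]
40 [6.8  4.08]
45 [7.8  4.23]
50 [8.81 4.29]
```

>>> jog_arm(
  targets=[
    [0, 0.35, -0.4, 0, 0, 0],
    [0, 0.7, -0.8, 0, 0, 0],
    [0, 1.05, -1.1, 0, 0, 0],
    [0, 1.4, -1.45, 0, 0, 0],
    [0, 1.8, -1.8, 0, 0, 0],
    [0, 2.2, -2.1, 0, 0, 0],
    [0, 2.6, -2.4, 0, 0, 0],
    [0, 3.0, -2.6, 0, 0, 0],
  ],
)

```text
time_s: 8.1
position: [0.6066, 0.1058, 0.1848]
tool_rot: [[-0.176, 0.984, -0.006], [0.984, 0.176, -0.001], [-0.0, -0.006, -1.0]]
ft_force: [-16.1, -2.5, 14.2]
grip_width: 0.0127
gripper_force: 35.5
```

```bash
cat > lid.py <<'E'
from h import *
rows([],True); s=env.observe(); print(s['grip_width'],s['gripper_force'],s['wrist_torque'])
for c in ("scene","side"):
    im=env.get_image(c); P=(pts(im)-C)@B*1e3
    # left and right panels of the lid top, away from handle
    P=P[(P[:,0]>-100)&(P[:,0]<140)&(np.abs(P[:,1])>75)&(np.abs(P[:,1])<160)&(P[:,2]>110)&(P[:,2]<330)]
    h=P-[90,0,105]; best=None
    th=np.radians(np.arange(0,80,.25)); 
    n=[np.sum(np.abs(h[:,0]*np.sin(t)+h[:,2]*np.cos(t)-35)<2.5) for t in th]
    i=int(np.argmax(n)); t=th[i]; k=np.abs(h[:,0]*np.sin(t)+h[:,2]*np.cos(t)-35)<6
    f=np.polyfit(h[k,0],h[k,2],1); print(c,len(P),n[i],"best",np.degrees(t),"fit deg",-np.degrees(np.arctan(f[0])))
E
python3 lid.py
```

```text
t 8.1 box [ 27.4   0.2 184.8] F [-16.1  -2.5  14.2] q [ -1.  31.  67.  -0.  82. -11.]
0.012739245480272958 35.49993842840195 [-0.50584093  2.9393411   0.06658179]
scene 4712 3408 best 19.5 fit deg 18.005142908657433
side 4940 3996 best 18.5 fit deg 18.046064509302347
```

>>> jog_arm(
  targets=[
    [0, 0.3, -0.2, 0, 0, 0],
    [0, 0.6, -0.35, 0, 0, 0],
    [0, 0.9, -0.5, 0, 0, 0],
    [0, 1.3, -0.65, 0, 0, 0],
    [0, 1.8, -0.88, 0, 0, 0],
    [0, 2.3, -1.05, 0, 0, 0],
    [0, 2.8, -1.2, 0, 0, 0],
    [0, 2.8, -1.2, 0, 0, 0],
  ],
)

```text
time_s: 8.87
position: [0.6361, 0.1113, 0.1981]
tool_rot: [[-0.176, 0.984, 0.0], [0.984, 0.176, -0.0], [-0.0, 0.0, -1.0]]
ft_force: [-8.3, -1.0, 11.7]
grip_width: 0.0127
gripper_force: 36.4
```

```bash
python3 lid.py
```

```text
t 8.8667 box [ 57.4   0.2 198.1] F [-8.3 -1.  11.7] q [ -1.  33.  61.  -0.  86. -11.]
0.012671764284465458 36.36446535587311 [-0.13455618  1.38735253  0.02962476]
scene 4671 3673 best 35.5 fit deg 34.31981272386471
side 4536 3476 best 34.25 fit deg 33.68040236594393
```

>>> jog_arm(
  targets=[
    [0, 0.4, -0.15, 0, 0, 0],
    [0, 0.8, -0.25, 0, 0, 0],
    [0, 1.2, -0.35, 0, 0, 0],
    [0, 1.6, -0.42, 0, 0, 0],
    [0, 2.0, -0.47, 0, 0, 0],
    [0, 2.4, -0.5, 0, 0, 0],
    [0, 2.8, -0.52, 0, 0, 0],
    [0, 3.0, -0.54, 0, 0, 0],
  ],
)

```text
time_s: 9.63
position: [0.6655, 0.1166, 0.2023]
tool_rot: [[-0.177, 0.984, -0.0], [0.984, 0.177, 0.0], [0.0, -0.0, -1.0]]
ft_force: [-5.9, 0.3, 5.6]
grip_width: 0.0128
gripper_force: 36.4
```

>>> jog_arm(
  targets=[
    [0, 0, 0, 0, 0, 0],
    [0, 0, 0, 0, 0, 0],
  ],
)

```text
time_s: 9.8
position: [0.6655, 0.1166, 0.2023]
tool_rot: [[-0.177, 0.984, 0.0], [0.984, 0.177, 0.0], [0.0, 0.0, -1.0]]
ft_force: [-4.2, 0.5, 6.5]
grip_width: 0.0132
gripper_force: 36.4
```

```bash
python3 lid.py
```

```text
t 9.8 box [8.730e+01 1.000e-01 2.023e+02] F [-4.2  0.5  6.5] q [ -0.  36.  54.   0.  90. -10.]
0.013191878755521346 36.41139328479767 [0.11323824 0.83463842 0.10589198]
scene 4603 3638 best 50.25000000000001 fit deg 49.30550719115506
side 3546 2343 best 49.5 fit deg 48.666223522403826
```

>>> jog_arm(
  targets=[
    [0, 0.1, 0, 0, 0, 0],
    [0, 0.1, 0, 0, 0, 0],
    [0, 0.1, 0, 0, 0, 0],
    [0, 0.1, 0, 0, 0, 0],
    [0, 0.1, 0, 0, 0, 0],
    [0, 0.1, 0, 0, 0, 0],
  ],
)

```text
time_s: 10.4
position: [0.6663, 0.1168, 0.2023]
tool_rot: [[-0.177, 0.984, -0.0], [0.984, 0.177, 0.0], [0.0, -0.0, -1.0]]
ft_force: [-4.5, 1.5, 5.6]
grip_width: 0.0129
gripper_force: 36.4
```

```bash
python3 lid.py; python3 -c "
from h import *
print(np.abs(env.observe()['qvel']).max())
im=env.get_image('side'); cv2.imwrite('pics/f.png',cv2.cvtColor(im['frame'],4))
for t in('latch_left_lip','latch_right_lip','lamp','cap_bowl','lube_bottle','tube_carton','patch_tin','tire_lever'):
  for r in env.regions_of('side',t)[:1]:
    p=pts(im,r['pixels']); print(t,r['score'],np.median(p,0).round(3),((np.median(p,0)-C)@B*1e3).round())"
```

```text
t 10.4 box [8.810e+01 1.000e-01 2.023e+02] F [-4.5  1.5  5.6] q [ -0.  36.  54.   0.  90. -10.]
0.012864338409752839 36.42573595046997 [0.06952649 0.99856737 0.1049937 ]
scene 4596 3668 best 50.5 fit deg 49.7175326724741
side 3482 2270 best 50.0 fit deg 49.0737274350032
0.1215091618282573
latch_left_lip 0.84 [0.451 0.166 0.094] [-114.   88.   94.]
latch_right_lip 0.68 [ 0.48  -0.001  0.093] [-116.  -81.   93.]
lamp 0.51 [ 0.618 -0.139  0.049] [  -6. -242.   49.]
cap_bowl 0.6 [0.777 0.057 0.027] [186. -79.  27.]
lube_bottle 0.86 [0.537 0.371 0.08 ] [  8. 274.  80.]
patch_tin 0.64 [0.318 0.324 0.021] [-216.  267.   21.]
tire_lever 0.79 [0.42  0.357 0.006] [-111.  281.    6.]
```

View pics/f.png

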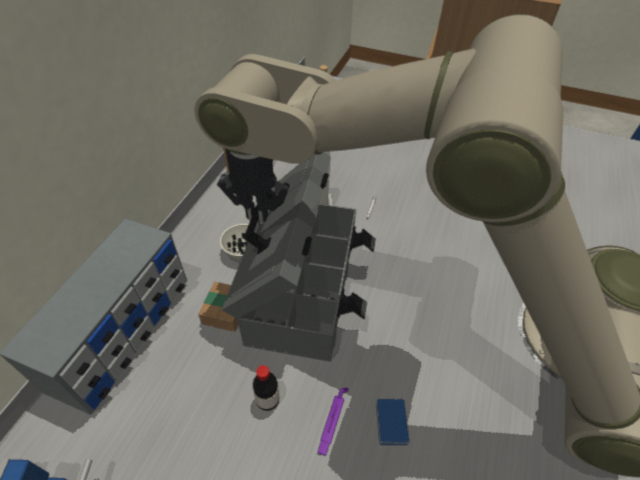

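The lid is open at about 50°, gripped by its handle at (258,240). Both latches are down at (363,240) and (352,305), the bystanders are unmoved, and the arm is still. I'm handing it in.

```bash
python3 -c "
from rig import env
print(env.close_job())"
```

```text
the job is handed in; nothing more can be done
None
```

The job is handed in at about 10.5 s: both latches are swung clear to about 0.87 rad, the arm is holding the lid still at about 50° by its handle, and none of the other things on the shelf appear to have moved.

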